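# Turn on the burner gas at the guarded switch

### The arm

A 7-joint arm with a two-finger parallel gripper is mounted at the origin on the work surface. World frame = base frame: x ahead of the robot, y to its left, z up, the work surface at z = 0. Lengths are in mm, angles in rad, forces in N, time in s.
With the tool pointing down it reaches from about 400 to 900 mm from the base axis. Payload 5.5 kg.
Tool frame: the origin (TCP) lies at the very end of the fingers, on their centre line; the grasp point (between the pads) lies 19 mm behind it; z points along the fingers, y is the direction in which the jaws open and shut (so a half turn about z gives the same grasp; the last joint's range is limited). The gripper opens to 85 mm and grips with 20 to 120 N. Pads are 22 mm wide; open, the fingers measure 114 mm over their backs; the gripper's body (76 mm by 85 mm) begins 54 mm behind the grasp point. The pads swing forward as they close: fully open they stand 13 mm farther back than shut.
Start: joints at [1.467, 0.501, -0.427, 1.55, 0.221, 1.138, -0.21], TCP at [233.142, -606.749, 231.31] pointing down, gripper open.
Joint ranges: [-2.88, 2.88], [-0.31, 2.03], [-1.54, 1.56], [0.2, 2.42], [-1.41, 4.55], [0.19, 2.02], [-2.57, 2.57]. Speed limits (rad/s): [2.57, 2.57, 3.14, 3.14, 3.14, 3.14, 3.14].

### API

Orientations are given as a rotation vector (axis times angle).
In Python, from workcell import env gives the robot as it stands.
- The arm moves only by the tool apply_moves, never from a script. Its argument "series" is a list of rows, each an object of numbers: "claw": the opening, from 0 (shut) to 1 (fully open); "x", "y", "z": the shift along the tool's x, y, z in m; "spin": the turn about the tool's z in degrees. A call has 1 to 20 rows; each row is the pose to reach, as a shift and turn from the pose commanded when the call began, along the tool's axes at that moment; what a row does not reach only later rows make up. A row lasts 1/10 s, in which the tool goes at most 50 mm and 8.59 degrees, less where a joint would pass 70% of its speed; a pose out of reach is approached as far as the arm can. A call with a gripper value outside its range is refused whole. The fingers move at their own pace and stop on an object; the grip force is fixed at half the most. Time passes only in rows, so rows that repeat a pose let the fingers close. It gives the time, the measured TCP pose, the force and the opening at its end, in the units of the state.
- env.get_state(): the state, without advancing time (a new reading comes with each control period).
- env.camera(name): name is "scene" or "top" or "wrist"; returns a dict with "color" (420x560x3 uint8, red, green, blue), "fov_y" (degrees; the focal length in pixels is half the picture's height over the tangent of half this angle, whatever the lens; pixels are square), "cx", "cy" (the principal point, pixels), "R" (3x3) and "t" (3): a world point X has camera coordinates R X + t; the wrist camera has in their place "tool_from_camera" (4x4, takes a point from camera to tool coordinates, whose origin is the TCP and whose axes are the flange's). Camera axes: x right, y down, z forward; pixel columns grow to the right and rows downward; lengths in mm; the calibration is good to about 2 mm. A picture is of the moment at which its call begins: read the wrist's pose just before it. There is no depth.
- env.job_done(): hands the job in, once; it reports no verdict.
The state is a dict: "t": time; "q": joint angles; "joint_vel": joint speeds; "effort": joint torques, N m; "tool_pos": TCP position; "eef_rot": TCP orientation; "contact_force": force on the tool from outside, world axes, zero at the start; "torque": the same for the moment, N m; "gripper_width": finger opening in mm.
Only numpy, scipy, OpenCV 4.12 (cv2) and the standard library are available. Lean on these libraries where they do the work, as an engineer would, in place of code of your own. Each camera call takes 0.05 s, during which the arm holds its last target.

### The job

Turn on the burner's gas at the console: with a fingertip lift the hinged guard of the one guarded switch and, with the guard held up on the finger, flip the toggle beneath it over to the side away from the robot, then draw the finger out so that the guard drops fully shut over the switched-on toggle. Work gently and grip nothing; leave the two open switches and everything else on the bench as they are.

Things in the scene. Friction and masses are not known exactly. Their poses are not given: they have to be found in the camera images.
- console: grey gas control console fixed on the bench, 175 mm deep (x), 320 mm wide (y); origin at the centre of its underside, x away from the robot. Its level aluminium panel is 50 mm above the bench and runs from the front face (x = -87.5 mm) 115 mm back to a raised rear housing, 78 mm high, 60 mm deep. Three toggles stand in a row, 95 mm apart; one, in any of the three places, has a dark hood over it
- gas_switch: the guarded switch (fixed black base plate). Origin on the panel's surface (50 mm above the bench) at the foot of its toggle, 46 mm behind the console's front face; x is level and points away from the robot, square to the console, y along the console to the left, z up
- guard_hinge (a point): middle of the guard's hinge axis (level, along the console's y), fixed behind the toggle at (+22, 0, +6) mm in gas_switch. The guard is a dark grey hood, 46 mm long from hinge to front wall, 52 mm wide (47 mm inside its side cheeks), its top 36 mm above the panel, walls 2.5 mm; its front wall ends 20 mm above the panel
- gas_guard (a joint): angle of the guard: 0 = shut over the toggle; grows as its front edge rises and swings back, to a stop at 1.7. It does not stay up by itself: from any angle a light spring and its weight (about 45 g) drop it shut when let go. Lifting it at the lip takes under 1 N
- guard_lip (a point): front edge, mid-width, of the guard's lifting lip; moves with the guard, circling the hinge at 59 mm. The lip, 44 mm wide, 5 mm thick at its rounded edge, sticks out 11 mm to the robot's side from the lower edge of the front wall, its underside 19 mm above the panel. Shut, this point is 57 mm nearer the robot than the hinge, 15.5 mm higher, and 11 mm inside the console's front edge
- gas_toggle (a joint): the toggle under the guard: 0 = off, leaning 0.3 rad towards the robot from upright; 0.6 = on, leaning 0.3 rad away from it. It snaps over at 0.3 and stays at either end; it takes about 3 N at its tip. Its pivot is 4 mm above the origin of gas_switch
- gas_toggle_tip (a point): top of the steel bat of that toggle, 24.5 mm from its pivot, 10 mm thick at the top, tapering to 6 mm at the foot; moves with the toggle
- light_toggle (a joint): one of the two open toggles (same steel bat, no guard): 0 = as it stands, leaning towards the robot; 0.6 = thrown over. To be left alone
- light_toggle_tip (a point): top of the bat of that open toggle
- fan_toggle (a joint): the other open toggle: 0 = as it stands, leaning away from the robot; 0.6 = thrown over. To be left alone
- fan_toggle_tip (a point): top of the bat of that open toggle
- dish_a: lower of two stacked Petri dishes on the bench just before the console: clear plastic with red agar, 93 mm across, 15 mm high; origin at the centre of its underside
- dish_b: upper of the two stacked Petri dishes, same size, its underside 15 mm and its top 30 mm above the bench; origin at the centre of its underside
- marker: white marker pen with a black cap lying on the bench just before the console, 125 mm long along its x, 15 mm thick; origin at the middle of its underside
- tube_cap: loose white screw cap, 25 mm across, 12 mm high, standing on the console's rear housing; origin at the centre of its underside
- vial: small amber dropper bottle with a white cap, 24 mm across, 48 mm high, standing on the console's rear housing; origin at the centre of its underside
- media_bottle: glass bottle with a blue cap standing on the bench to the robot's left, 68 mm across, 140 mm high; origin at the centre of its underside
- loop: inoculating loop lying on the bench before the robot to its right: aluminium handle 9 mm thick and 100 mm long, running to -x of its origin, thin wire 80 mm to +x; origin on the bench under the handle's front end
- burner: Bunsen burner with a round red foot 84 mm across, 151 mm high, fixed on the bench to the robot's left; a hose runs from it to the far side; origin at the centre of its underside
- tube_rack: aluminium test-tube rack fixed on the bench to the robot's right, 250 mm (x) by 105 mm (y), 110 mm high with its tubes; origin at the centre of its underside

How it is judged:
By the outcome, as a careful person would: the job done as asked, in the order asked, and still so for the second after the job is handed in, with the robot touching nothing.
It also fails if it takes over 35 s, if anything falls off the work surface, if the arm or the gripper's body presses on something with over 40 N, if the wrist force passes 120 N, or if a joint passes its speed limit or range.

## Working session

There is one attempt and no reset: what is moved stays moved. The work goes in short steps, Python scripts to look and compute and a tool call to move; the robot and the scene stay as the last step left them, time stands still between calls to the robot, and variables do not carry over. Pictures are saved under pics/ and viewed, and the job is handed in when it is done.

Besides the shell and the picture viewer there is one more tool, called after ">>>" by a JSON object that holds its "op" and its "data". apply_moves: Moves the arm, as the interface text tells. Its arguments: {"type":"object","properties":{"series":{"type":"array"}},"required":["series"]}

```bash
ls; mkdir -p pics; python3 - <<'E'
from workcell import env
import cv2,numpy as np
s=env.get_state()
for k,v in s.items(): print(k,np.round(v,4))
for n in("scene","top","wrist"):
    c=env.camera(n); cv2.imwrite(f"pics/{n}0.png",c["color"][:,:,::-1])
    print(n,{k:(np.round(v,4).tolist()) for k,v in c.items() if k!="color"})
E
```

```text
pics
t 0.0
q [ 1.4672  0.5019 -0.4268  1.5515  0.2208  1.1383 -0.2103]
joint_vel [ 0.0013 -0.0014 -0.     -0.0009  0.0013 -0.0017  0.0005]
effort [ 5.00000e-04 -5.69510e+01 -5.81600e+00 -2.80937e+01  1.07000e-02
  1.22000e-02  0.00000e+00]
tool_pos [ 232.8399 -606.1117  230.2475]
eef_rot [-3.087e+00 -5.727e-01  4.000e-04]
contact_force [-0.1271 -0.3987 -0.0675]
torque [-0.0177 -0.0072 -0.0624]
gripper_width 85.222
scene {'fov_y': 55.4785, 'cx': 270.0221, 'cy': 211.1716, 'R': [[-0.6825, 0.7308, -0.0124], [0.4148, 0.3732, -0.8298], [-0.6018, -0.5715, -0.5579]], 't': [344.2943, -147.1601, 1332.6845]}
top {'fov_y': 49.432, 'cx': 281.3941, 'cy': 204.0261, 'R': [[0.014, -0.9999, 0.0066], [-0.9851, -0.0149, -0.1715], [0.1716, -0.0041, -0.9852]], 't': [-30.8748, 526.533, 1439.2931]}
wrist {'fov_y': 58.2018, 'cx': 276.0148, 'cy': 211.3374, 'tool_from_camera': [[-0.0003, -0.965, -0.2622, 67.2368], [1.0, -0.0004, 0.0004, 0.3803], [-0.0005, -0.2622, 0.965, -142.4037], [0.0, 0.0, 0.0, 1.0]]}
```

View pics/scene0.png

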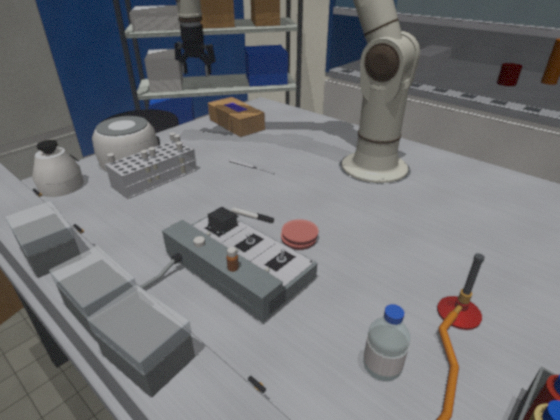

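View pics/top0.png

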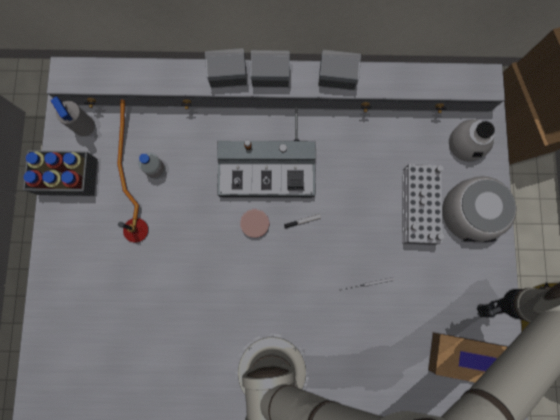

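View pics/wrist0.png

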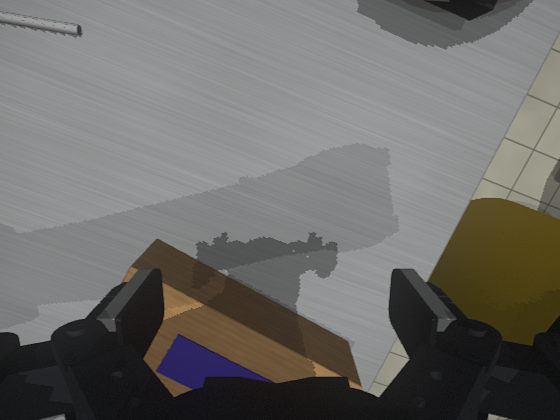

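```bash
cat > h.py <<'E'
import numpy as np,cv2
from scipy.spatial.transform import Rotation as Rn
def foc(c): return 210/np.tan(np.radians(c["fov_y"])/2)
def ray(c,u,v,st=None):
    d=np.array([(u-c["cx"])/foc(c),(v-c["cy"])/foc(c),1.])
    if "R" in c:
        R=np.array(c["R"]);t=np.array(c["t"]);return -R.T@t,R.T@d
    T=np.array(c["tool_from_camera"]);Rt=Rn.from_rotvec(st["eef_rot"]).as_matrix()
    return Rt@T[:3,3]+np.array(st["tool_pos"]),Rt@T[:3,:3]@d
def onz(c,u,v,z,st=None):
    o,d=ray(c,u,v,st);return o+d*(z-o[2])/d[2]
def proj(c,X,st=None):
    X=np.array(X,float)
    if "R" in c: p=np.array(c["R"])@X+np.array(c["t"])
    else:
        T=np.array(c["tool_from_camera"]);Rt=Rn.from_rotvec(st["eef_rot"]).as_matrix()
        p=T[:3,:3].T@(Rt.T@(X-np.array(st["tool_pos"]))-T[:3,3])
    return np.array([c["cx"],c["cy"]])+foc(c)*p[:2]/p[2]
E
python3 - <<'E'
from workcell import env
from h import *
s=env.get_state();print(np.round(Rn.from_rotvec(s["eef_rot"]).as_matrix(),3))
c=env.camera("top");i=c["color"][:,:,::-1]
cv2.imwrite("pics/topc.png",cv2.resize(i[120:260,200:340],None,fx=4.2,fy=4.2,interpolation=cv2.INTER_CUBIC))
c=env.camera("scene");i=c["color"][:,:,::-1]
cv2.imwrite("pics/scc.png",cv2.resize(i[190:320,150:330],None,fx=4.2,fy=4.2,interpolation=cv2.INTER_CUBIC))
E
```

```text
[[ 0.933  0.359 -0.   ]
 [ 0.359 -0.933  0.001]
 [ 0.    -0.001 -1.   ]]
```

View pics/topc.png

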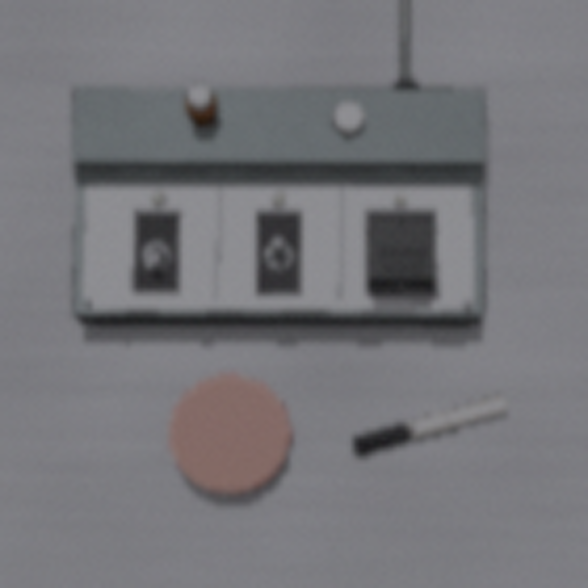

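View pics/scc.png

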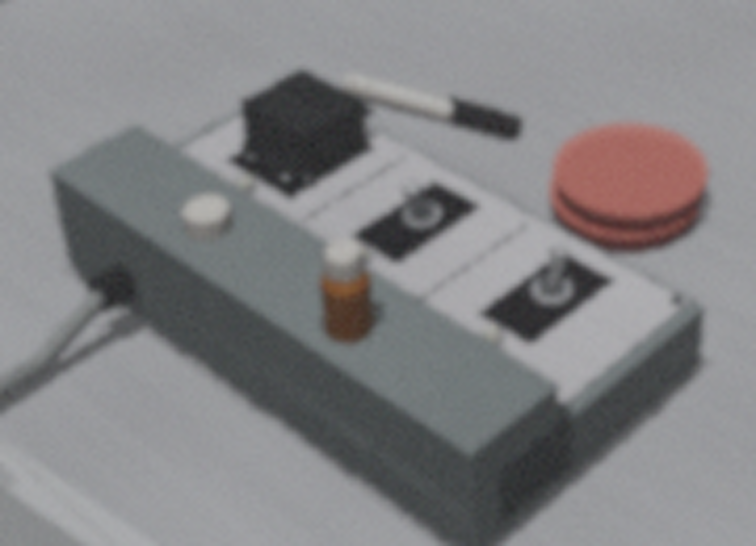

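```bash
python3 - <<'E'
from workcell import env
from h import *
c=env.camera("top")
def P(u,v,z): return np.round(onz(c,200+(u+.5)/4.2-.5,120+(v+.5)/4.2-.5,z)[:2],1)
for n,u,v,z in [("FL",77,317,50),("FR",482,317,50),("RL",72,88,78),("RR",487,88,78),("HL",75,163,78),("HR",485,163,78),
 ("roofFL",368,280,86),("roofFR",436,278,86),("roofBL",367,212,86),("roofBR",436,212,86),("lipL",372,293,71),("lipR",432,293,71),
 ("t1",158,253,70),("t2",280,253,70),("plate1 front",158,295,50),("plate1 rear",158,212,50),("plate2 front",278,295,50),
 ("dish",231,434,30),("markcap",358,442,8),("markend",506,404,8)]: print(n,P(u,v,z))
E
```

```text
FL [552.5 183.6]
FR [ 557.3 -130.2]
RL [727.9 190.5]
RR [ 733.1 -131.6]
HL [667.9 185.8]
HR [ 672.9 -130.2]
roofFL [577.5 -40.8]
roofFR [579.9 -92.4]
roofBL [630.6 -39.5]
roofBR [631.4 -92.1]
lipL [570.6 -44.3]
lipR [571.4 -90.2]
t1 [599.7 120.5]
t2 [601.2  26.8]
plate1 front [570.9 121.4]
plate1 rear [637.1 123.5]
plate2 front [572.3  28.3]
dish [465.6  63.3]
markcap [463.6 -35.8]
markend [ 495.7 -152.6]
```

>>> {"op": "apply_moves", "data": {"series": [{"claw": 0,"x": 0.008,"y": -0.008,"z": 0.0,"spin": 1},{"claw": 0,"x": 0.025,"y": -0.024,"z": 0.002,"spin": 2},{"claw": 0,"x": 0.05,"y": -0.047,"z": 0.003,"spin": 3},{"claw": 0,"x": 0.08,"y": -0.075,"z": 0.005,"spin": 4},{"claw": 0,"x": 0.11,"y": -0.104,"z": 0.007,"spin": 5},{"claw": 0,"x": 0.14,"y": -0.132,"z": 0.009,"spin": 6},{"claw": 0,"x": 0.17,"y": -0.161,"z": 0.01,"spin": 7},{"claw": 0,"x": 0.2,"y": -0.189,"z": 0.012,"spin": 8.5},{"claw": 0,"x": 0.23,"y": -0.218,"z": 0.014,"spin": 10},{"claw": 0,"x": 0.26,"y": -0.246,"z": 0.015,"spin": 11.5},{"claw": 0,"x": 0.29,"y": -0.275,"z": 0.017,"spin": 13},{"claw": 0,"x": 0.32,"y": -0.303,"z": 0.019,"spin": 14.5},{"claw": 0,"x": 0.35,"y": -0.332,"z": 0.02,"spin": 16},{"claw": 0,"x": 0.38,"y": -0.36,"z": 0.022,"spin": 17.5},{"claw": 0,"x": 0.405,"y": -0.384,"z": 0.024,"spin": 19},{"claw": 0,"x": 0.423,"y": -0.401,"z": 0.025,"spin": 20},{"claw": 0,"x": 0.4335,"y": -0.4106,"z": 0.025,"spin": 20.1},{"claw": 0,"x": 0.4335,"y": -0.4106,"z": 0.025,"spin": 20.1},{"claw": 0,"x": 0.4335,"y": -0.4106,"z": 0.025,"spin": 20.1}]}}

```text
t: 2.2
tool_pos: [490.0, -68.0, 206.3]
eef_rot: [3.141, 0.026, -0.001]
contact_force: [-0.2, 0.9, -0.1]
gripper_width: -0.2
```

```bash
python3 - <<'E'
from workcell import env
from h import *
s=env.get_state();print(s["t"],np.round(s["q"],3),s["tool_pos"],s["contact_force"],s["gripper_width"]);R=Rn.from_rotvec(s["eef_rot"]).as_matrix();print(np.round(R,4))
c=env.camera("wrist");i=c["color"][:,:,::-1]
cv2.imwrite("pics/w1.png",i)
cv2.imwrite("pics/w1c.png",cv2.resize(i,None,fx=1.42,fy=1.42,interpolation=cv2.INTER_CUBIC))
E
```

```text
2.2 [ 0.666  0.286 -0.677  1.952  0.216  0.976 -1.668] [489.99417523 -67.95882672 206.27150623] [-0.15940824  0.90807498 -0.12286963] -0.17369294150798503
[[ 9.999e-01  1.660e-02 -4.000e-04]
 [ 1.660e-02 -9.999e-01 -6.000e-04]
 [-4.000e-04  6.000e-04 -1.000e+00]]
```

View pics/w1c.png

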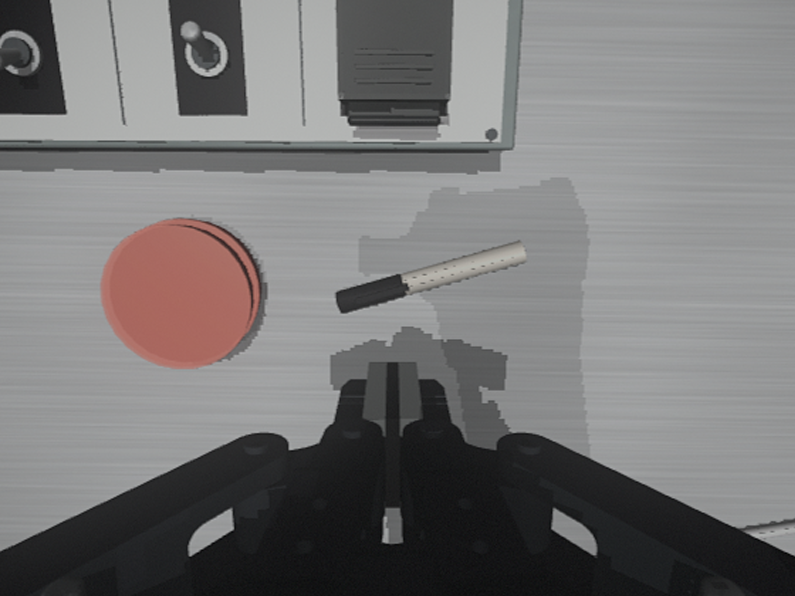

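```bash
python3 - <<'E'
from workcell import env
from h import *
s=env.get_state();c=env.camera("wrist")
def P(u,v,z): return np.round(onz(c,(u+.5)/1.42-.5,(v+.5)/1.42-.5,z,s),1)
for n,u,v,z in [("lipL",348,124,69.5),("lipR",440,125,69.5),("edge at left",100,143,50),("edge near lip",395,147,50),("corner",514,149,50),
 ("wallL",340,100,70),("wallR",449,100,70),("roofFL",338,97,86),("roofFR",452,97,86),("fan/light tip2",190,30,77),("plate2 L",183,114,50),("plate2 R",246,114,50)]: print(n,P(u,v,z))
for X in [(11,0,0),(11,14.5,0),(11,-14.5,0),(-11,0,0),(11,14.5,-40)]:
    R=Rn.from_rotvec(s["eef_rot"]).as_matrix(); print(X,proj(c,R@np.array(X)+s["tool_pos"],s)*1.42)
E
```

```text
lipL [571.5 -45.9  69.5]
lipR [571.7 -91.5  69.5]
edge at left [560.9  88.2  50. ]
edge near lip [561.2 -69.5  50. ]
corner [ 561.1 -133.3   50. ]
wallL [582.6 -42.1  70. ]
wallR [583.4 -95.4  70. ]
roofFL [582.4 -42.6  86. ]
roofFR [583.2 -95.1  86. ]
fan/light tip2 [611.3  26.2  77. ]
plate2 L [576.2  42.6  50. ]
plate2 R [576.7   9.4  50. ]
(11, 0, 0) [391.67919803 360.03203899]
(11, 14.5, 0) [442.72275411 360.00813705]
(11, -14.5, 0) [340.6317972  360.05594273]
(-11, 0, 0) [391.71156221 429.85843821]
(11, 14.5, -40) [460.0738588  429.80652585]
```

>>> {"op": "apply_moves", "data": {"series": [{"claw": 0,"x": 0.01,"y": 0.0,"z": 0.01,"spin": 0},{"claw": 0,"x": 0.025,"y": 0.001,"z": 0.03,"spin": 0},{"claw": 0,"x": 0.04,"y": 0.001,"z": 0.055,"spin": 0},{"claw": 0,"x": 0.05,"y": 0.0015,"z": 0.08,"spin": 0},{"claw": 0,"x": 0.053,"y": 0.0015,"z": 0.105,"spin": 0},{"claw": 0,"x": 0.056,"y": 0.0015,"z": 0.125,"spin": 0},{"claw": 0,"x": 0.058,"y": 0.0015,"z": 0.139,"spin": 0},{"claw": 0,"x": 0.06,"y": 0.0015,"z": 0.147,"spin": 0},{"claw": 0,"x": 0.061,"y": 0.0015,"z": 0.149,"spin": 0},{"claw": 0,"x": 0.061,"y": 0.0015,"z": 0.149,"spin": 0},{"claw": 0,"x": 0.061,"y": 0.0015,"z": 0.149,"spin": 0}]}}

```text
t: 3.4
tool_pos: [552.2, -68.7, 58.3]
eef_rot: [3.141, 0.025, 0.002]
contact_force: [-0.5, 1.0, 0.7]
gripper_width: 0.1
```

```bash
python3 - <<'E'
from workcell import env
from h import *
s=env.get_state();print(s["t"],np.round(s["q"],3),s["tool_pos"],s["contact_force"])
c=env.camera("wrist");i=c["color"][:,:,::-1]
cv2.imwrite("pics/w2c.png",cv2.resize(i,None,fx=1.42,fy=1.42,interpolation=cv2.INTER_CUBIC))
def P(u,v,z): return np.round(onz(c,u,v,z,s),1)
c2=env.camera("scene");i=c2["color"][:,:,::-1]
cv2.imwrite("pics/s2.png",cv2.resize(i[150:320,150:330],None,fx=3.5,fy=3.5,interpolation=cv2.INTER_CUBIC))
E
```

```text
3.4 [ 0.503  0.601 -0.547  1.907  0.444  0.754 -1.851] [552.2365925  -68.66913435  58.26120587] [-0.5060687   1.04302048  0.66486477]
```

View pics/w2c.png

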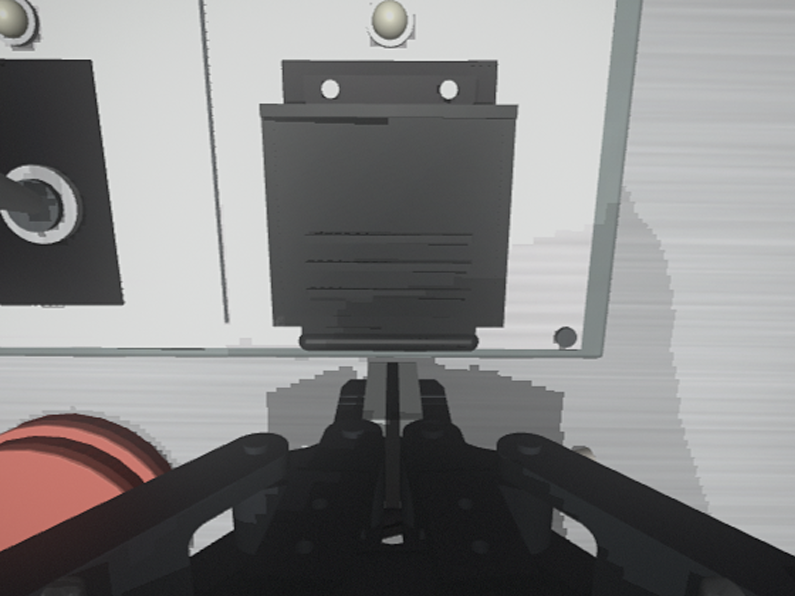

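View pics/s2.png

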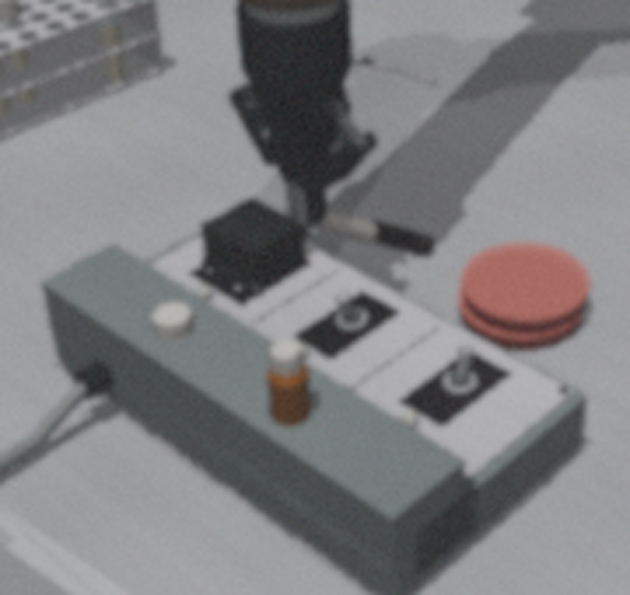

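```bash
python3 - <<'E'
from workcell import env
from h import *
s=env.get_state();c=env.camera("wrist");print(s["tool_pos"])
def P(u,v,z): return np.round(onz(c,(u+.5)/1.42-.5,(v+.5)/1.42-.5,z,s),1)
for n,u,v,z in [("lipL",301,350,70.5),("lipR",477,350,70.5),("edge L",20,353,50),("edge R",600,356,50),("roof back L",268,107,86),("roof FL",274,326,86),("roofFR",504,326,86),("finger",391,362,58)]: print(n,P(u,v,z))
E
```

```text
[552.1503046  -68.64683697  58.23489687]
lipL [570.4 -44.9  70.5]
lipR [571.1 -90.3  70.5]
edge L [560.5  42.8  50. ]
edge R [ 562.2 -130.9   50. ]
roof back L [628.3 -42.4  86. ]
roof FL [581.9 -41.7  86. ]
roofFR [582.7 -93.4  86. ]
finger [562.5 -68.2  58. ]
```

>>> {"op": "apply_moves", "data": {"series": [{"claw": 0,"x": 0.002,"y": -0.001,"z": 0.0015,"spin": 0},{"claw": 0,"x": 0.005,"y": -0.001,"z": 0.003,"spin": 0},{"claw": 0,"x": 0.007,"y": -0.001,"z": 0.003,"spin": 0},{"claw": 0,"x": 0.008,"y": -0.001,"z": 0.003,"spin": 0},{"claw": 0,"x": 0.0085,"y": -0.001,"z": 0.003,"spin": 0},{"claw": 0,"x": 0.0085,"y": -0.001,"z": 0.003,"spin": 0}]}}

```text
t: 4.15
tool_pos: [559.3, -67.4, 54.1]
eef_rot: [3.141, 0.025, -0.002]
contact_force: [-2.7, 0.4, 1.9]
gripper_width: -0.0
```

```bash
cat > look.py <<'E'
import sys
from workcell import env
from h import *
n=sys.argv[1]
s=env.get_state();print(s["t"],np.round(s["tool_pos"],1),np.round(s["contact_force"],2),np.round(s["joint_vel"],3))
c=env.camera("wrist");i=c["color"][:,:,::-1]
cv2.imwrite(f"pics/{n}.png",cv2.resize(i,None,fx=1.42,fy=1.42,interpolation=cv2.INTER_CUBIC))
E
python3 look.py w3
```

```text
4.15 [559.3 -67.4  54.1] [-2.72  0.45  1.86] [ 0.    -0.002 -0.001  0.004  0.001 -0.005  0.   ]
```

View pics/w3.png

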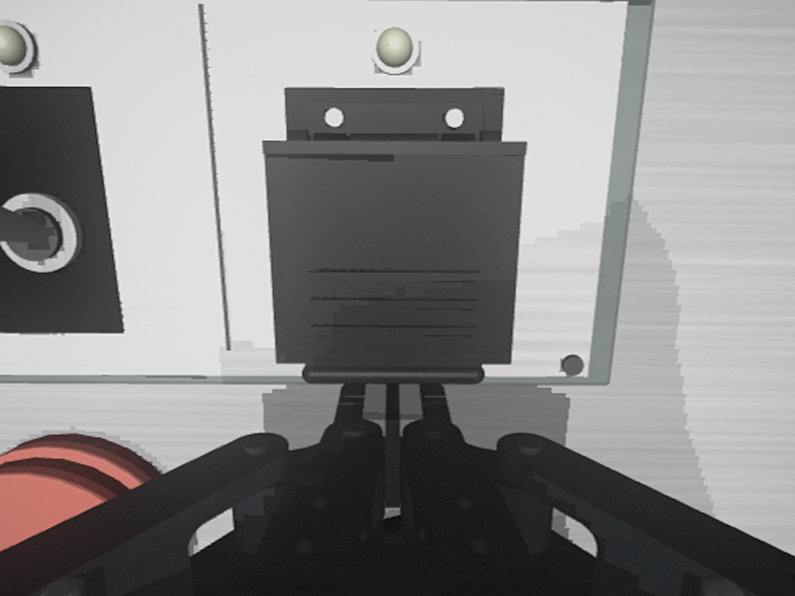

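>>> {"op": "apply_moves", "data": {"series": [{"claw": 0,"x": 0.0005,"y": 0,"z": -0.002,"spin": 0},{"claw": 0,"x": 0.001,"y": 0,"z": -0.004,"spin": 0},{"claw": 0,"x": 0.002,"y": 0,"z": -0.006,"spin": 0},{"claw": 0,"x": 0.0025,"y": 0,"z": -0.0085,"spin": 0},{"claw": 0,"x": 0.0035,"y": 0,"z": -0.011,"spin": 0},{"claw": 0,"x": 0.0045,"y": 0,"z": -0.0135,"spin": 0},{"claw": 0,"x": 0.0055,"y": 0,"z": -0.0155,"spin": 0},{"claw": 0,"x": 0.006,"y": 0,"z": -0.0165,"spin": 0}]}}

```text
t: 5.0
tool_pos: [566.9, -67.3, 71.3]
eef_rot: [3.141, 0.025, 0.002]
contact_force: [-0.7, -0.6, -0.0]
gripper_width: 0.2
```

```bash
python3 look.py w4
```

```text
5.0 [566.9 -67.3  71.3] [-0.68 -0.59 -0.03] [ 0.003 -0.004 -0.006 -0.012 -0.009  0.02   0.009]
```

View pics/w4.png

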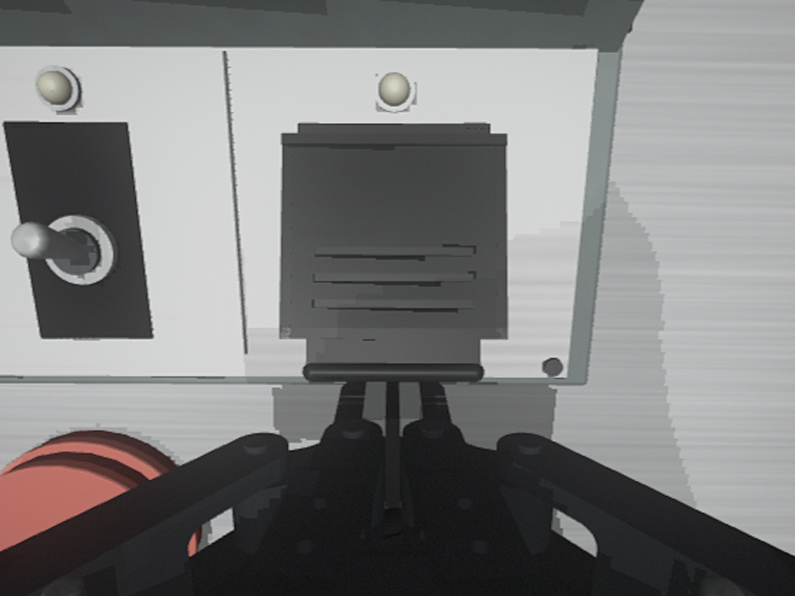

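>>> {"op": "apply_moves", "data": {"series": [{"claw": 0,"x": 0.001,"y": 0,"z": -0.002,"spin": 0},{"claw": 0,"x": 0.0025,"y": 0,"z": -0.0038,"spin": 0},{"claw": 0,"x": 0.004,"y": 0,"z": -0.0056,"spin": 0},{"claw": 0,"x": 0.0055,"y": 0,"z": -0.0074,"spin": 0},{"claw": 0,"x": 0.0072,"y": 0,"z": -0.0092,"spin": 0},{"claw": 0,"x": 0.009,"y": 0,"z": -0.011,"spin": 0},{"claw": 0,"x": 0.0105,"y": 0,"z": -0.0125,"spin": 0},{"claw": 0,"x": 0.012,"y": 0,"z": -0.014,"spin": 0},{"claw": 0,"x": 0.012,"y": 0,"z": -0.014,"spin": 0}]}}

```text
t: 5.95
tool_pos: [578.8, -67.1, 85.2]
eef_rot: [-3.141, -0.025, -0.002]
contact_force: [-1.1, -0.1, -0.7]
gripper_width: -0.2
```

```bash
python3 look.py w5
```

```text
5.95 [578.8 -67.1  85.2] [-1.11 -0.12 -0.73] [-0.002  0.001  0.     0.008  0.    -0.002 -0.001]
```

View pics/w5.png

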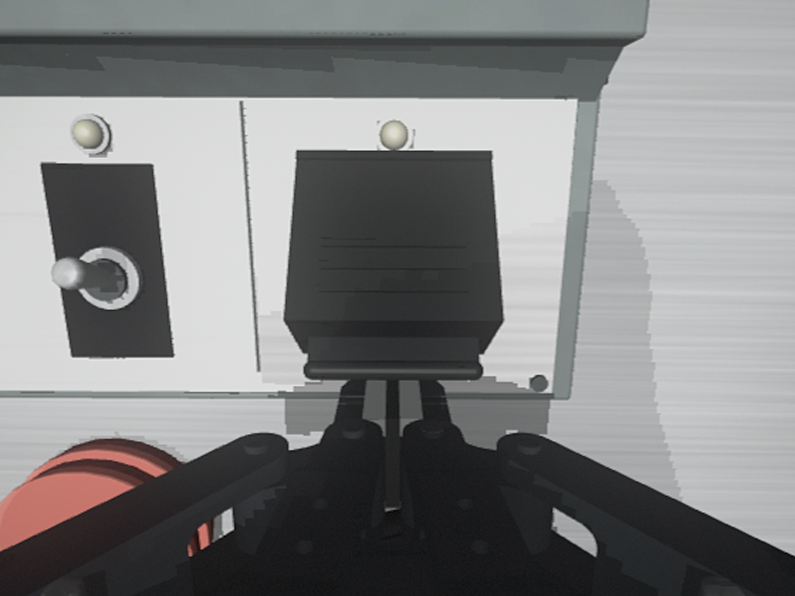

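>>> {"op": "apply_moves", "data": {"series": [{"claw": 0,"x": -0.0005,"y": 0,"z": 0.0005,"spin": 0},{"claw": 0,"x": -0.001,"y": 0,"z": 0.002,"spin": 0},{"claw": 0,"x": -0.001,"y": 0,"z": 0.004,"spin": 0},{"claw": 0,"x": -0.001,"y": 0,"z": 0.006,"spin": 0},{"claw": 0,"x": -0.001,"y": 0,"z": 0.008,"spin": 0},{"claw": 0,"x": -0.001,"y": 0,"z": 0.01,"spin": 0},{"claw": 0,"x": -0.001,"y": 0,"z": 0.012,"spin": 0},{"claw": 0,"x": -0.001,"y": 0,"z": 0.0135,"spin": 0},{"claw": 0,"x": -0.001,"y": 0,"z": 0.0135,"spin": 0}]}}

```text
t: 6.9
tool_pos: [577.0, -67.1, 71.1]
eef_rot: [-3.141, -0.025, 0.0]
contact_force: [-0.5, -0.4, -0.3]
gripper_width: -0.3
```

```bash
python3 look.py w6
```

```text
6.9 [577.  -67.1  71.1] [-0.48 -0.41 -0.32] [-0.002 -0.004 -0.003 -0.002 -0.002 -0.001  0.001]
```

View pics/w6.png

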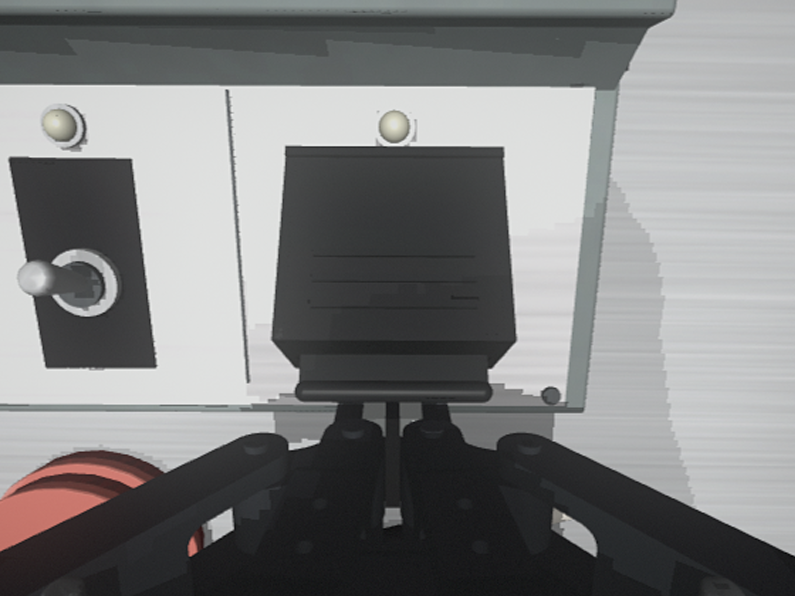

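>>> {"op": "apply_moves", "data": {"series": [{"claw": 0,"x": 0.001,"y": 0,"z": 0,"spin": 0},{"claw": 0,"x": 0.0025,"y": 0,"z": 0,"spin": 0},{"claw": 0,"x": 0.004,"y": 0,"z": 0,"spin": 0},{"claw": 0,"x": 0.0055,"y": 0,"z": 0,"spin": 0},{"claw": 0,"x": 0.007,"y": 0,"z": 0,"spin": 0},{"claw": 0,"x": 0.0085,"y": 0,"z": 0,"spin": 0},{"claw": 0,"x": 0.01,"y": 0,"z": 0,"spin": 0},{"claw": 0,"x": 0.011,"y": 0,"z": 0,"spin": 0}]}}

```text
t: 7.75
tool_pos: [587.1, -66.9, 71.2]
eef_rot: [3.141, 0.025, -0.003]
contact_force: [-3.5, -0.6, 2.3]
gripper_width: 0.1
```

```bash
python3 look.py w7
```

```text
7.75 [587.1 -66.9  71.2] [-3.46 -0.6   2.31] [-0.009  0.015  0.003 -0.03   0.007 -0.004  0.   ]
```

>>> {"op": "apply_moves", "data": {"series": [{"claw": 0,"x": 0.001,"y": 0,"z": 0,"spin": 0},{"claw": 0,"x": 0.002,"y": 0,"z": 0,"spin": 0},{"claw": 0,"x": 0.003,"y": 0,"z": 0,"spin": 0},{"claw": 0,"x": 0.004,"y": 0,"z": 0,"spin": 0},{"claw": 0,"x": 0.005,"y": 0,"z": 0,"spin": 0},{"claw": 0,"x": 0.006,"y": 0,"z": 0,"spin": 0},{"claw": 0,"x": 0.006,"y": 0,"z": 0,"spin": 0}]}}

```text
t: 8.5
tool_pos: [594.6, -66.8, 71.9]
eef_rot: [3.141, 0.025, 0.001]
contact_force: [-2.3, 1.0, 4.9]
gripper_width: 0.1
```

```bash
python3 look.py w8; python3 - <<'E'
from workcell import env
from h import *
c=env.camera("scene");i=c["color"][:,:,::-1]
cv2.imwrite("pics/s8.png",cv2.resize(i[150:320,150:330],None,fx=3.5,fy=3.5,interpolation=cv2.INTER_CUBIC))
E
```

```text
8.5 [594.6 -66.8  71.9] [-2.28  1.01  4.93] [-0.     0.     0.     0.002  0.    -0.001 -0.001]
```

View pics/w8.png

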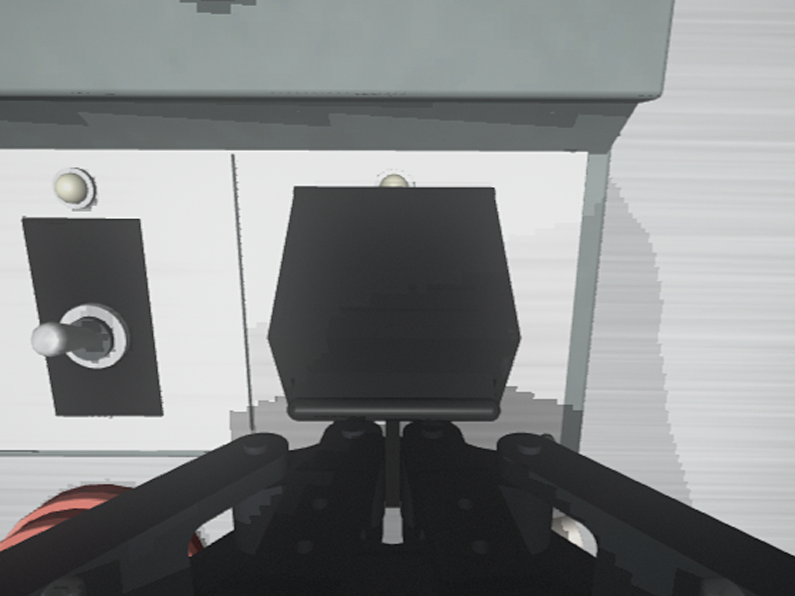

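View pics/s8.png

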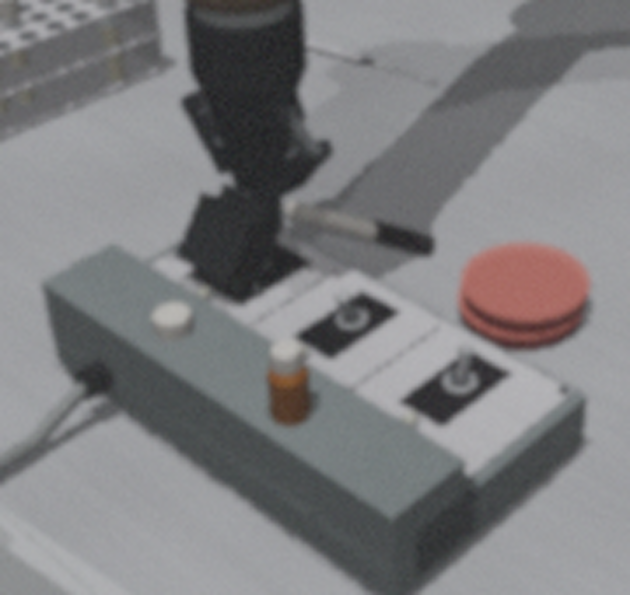

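>>> {"op": "apply_moves", "data": {"series": [{"claw": 0,"x": 0,"y": 0,"z": -0.001,"spin": 0},{"claw": 0,"x": 0,"y": 0,"z": -0.0025,"spin": 0},{"claw": 0,"x": 0.0005,"y": 0,"z": -0.0025,"spin": 0},{"claw": 0,"x": 0.001,"y": 0,"z": -0.0025,"spin": 0},{"claw": 0,"x": 0.001,"y": 0,"z": -0.0025,"spin": 0}]}}

```text
t: 9.1
tool_pos: [595.1, -66.8, 73.7]
eef_rot: [-3.141, -0.025, -0.0]
contact_force: [-0.9, -0.1, 0.1]
gripper_width: 0.2
```

```bash
python3 look.py w9
```

```text
9.1 [595.1 -66.8  73.7] [-0.91 -0.08  0.13] [ 0.001 -0.003  0.001  0.002  0.     0.     0.   ]
```

>>> {"op": "apply_moves", "data": {"series": [{"claw": 0,"x": -0.002,"y": 0,"z": 0,"spin": 0},{"claw": 0,"x": -0.005,"y": 0,"z": 0,"spin": 0},{"claw": 0,"x": -0.008,"y": 0,"z": 0,"spin": 0},{"claw": 0,"x": -0.011,"y": 0,"z": 0.001,"spin": 0},{"claw": 0,"x": -0.014,"y": 0,"z": 0.003,"spin": 0},{"claw": 0,"x": -0.017,"y": 0,"z": 0.005,"spin": 0},{"claw": 0,"x": -0.02,"y": 0,"z": 0.007,"spin": 0},{"claw": 0,"x": -0.0225,"y": 0,"z": 0.009,"spin": 0},{"claw": 0,"x": -0.025,"y": 0,"z": 0.011,"spin": 0},{"claw": 0,"x": -0.0275,"y": 0,"z": 0.013,"spin": 0},{"claw": 0,"x": -0.0295,"y": 0,"z": 0.015,"spin": 0},{"claw": 0,"x": -0.0315,"y": 0,"z": 0.0165,"spin": 0},{"claw": 0,"x": -0.0335,"y": 0,"z": 0.0165,"spin": 0},{"claw": 0,"x": -0.0355,"y": 0,"z": 0.0165,"spin": 0},{"claw": 0,"x": -0.0375,"y": 0,"z": 0.0165,"spin": 0},{"claw": 0,"x": -0.041,"y": 0,"z": 0.0165,"spin": 0},{"claw": 0,"x": -0.046,"y": 0,"z": 0.0165,"spin": 0},{"claw": 0,"x": -0.052,"y": 0,"z": 0.0165,"spin": 0},{"claw": 0,"x": -0.057,"y": 0,"z": 0.0165,"spin": 0},{"claw": 0,"x": -0.06,"y": 0,"z": 0.0165,"spin": 0}]}}

```text
t: 11.15
tool_pos: [534.2, -67.9, 57.3]
eef_rot: [3.141, 0.025, -0.001]
contact_force: [-0.1, 1.1, -0.2]
gripper_width: 0.1
```

```bash
python3 look.py w10
```

```text
11.15 [534.2 -67.9  57.3] [-0.13  1.11 -0.17] [ 0.02  -0.036 -0.007  0.063 -0.003 -0.036 -0.003]
```

View pics/w10.png

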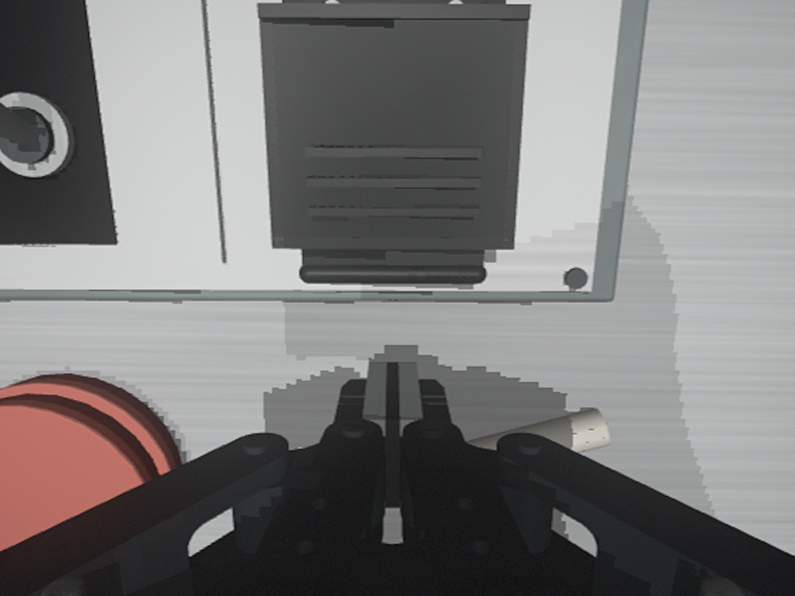

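```bash
python3 look.py w11; python3 look.py w12; python3 - <<'E'
from workcell import env
from h import *
c=env.camera("scene");i=c["color"][:,:,::-1]
cv2.imwrite("pics/s12.png",cv2.resize(i[190:320,150:330],None,fx=4.2,fy=4.2,interpolation=cv2.INTER_CUBIC))
E
```

```text
11.2 [533.9 -67.9  57.3] [-1.06  0.15 -0.34] [-0.003  0.009 -0.    -0.017  0.001  0.005  0.002]
11.25 [534.5 -67.9  57.3] [-0.06 -0.77 -0.55] [-0.003  0.004  0.001 -0.016 -0.    -0.     0.001]
```

View pics/w12.png

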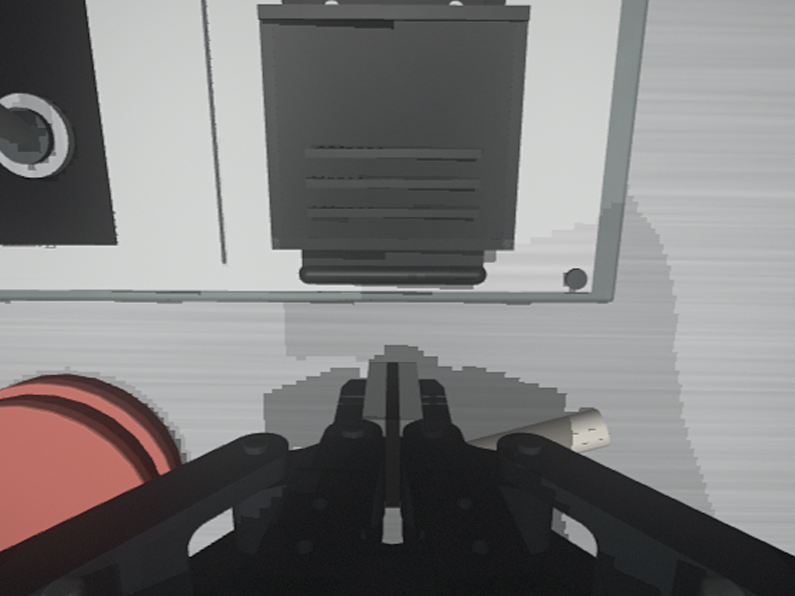

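View pics/s12.png

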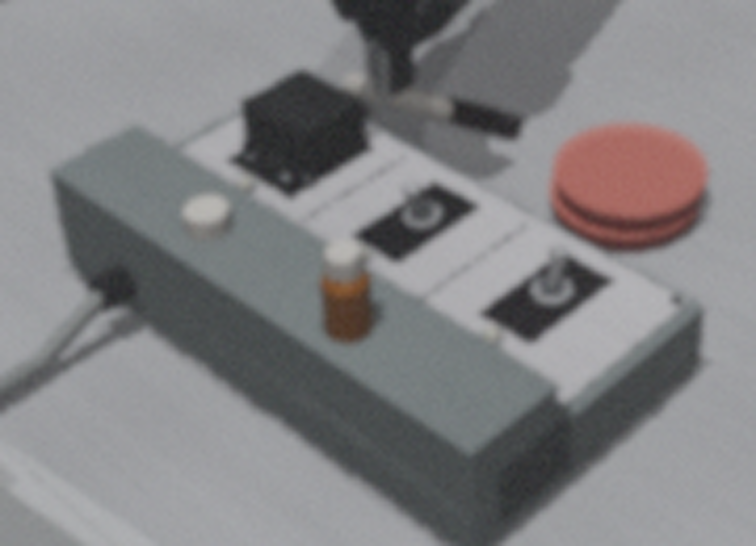

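```bash
python3 - <<'E'
from workcell import env
from h import *
s=env.get_state();c=env.camera("wrist")
s2=dict(s);s2["tool_pos"]=np.array([552.2,-68.65,58.25]);s2["eef_rot"]=np.array([3.141,0.025,0.002])
print(s["tool_pos"],s["eef_rot"])
H=np.array([627.6,-67.8,56])
for th in (0,.05,.1,.15,.2):
  o=[]
  for st in (s2,s):
    for (dx,dy,dz) in [(-57,22,13.5),(-57,-22,13.5),(-46,26,30),(-46,-26,30)]:
      X=H+[dx*np.cos(th)+dz*np.sin(th),dy,dz*np.cos(th)-dx*np.sin(th)]
      o.append(np.round(proj(c,X,st)*1.42).astype(int).tolist())
  print(th,o)
E
cp pics/w12.png /tmp; python3 - <<'E'
import cv2
a=cv2.imread('pics/scc.png');b=cv2.imread('pics/s12.png')
cv2.imwrite('pics/cmp.png',cv2.hconcat([cv2.resize(a[40:240,150:450],(400,267)),cv2.resize(b[40:240,150:450],(400,267))]))
E
```

```text
[535.21418772 -67.84796832  57.44104799] [3.14141057e+00 2.50453955e-02 6.73969631e-04]
0 [[305, 348], [474, 351], [274, 327], [505, 331], [306, 285], [481, 288], [274, 253], [515, 257]]
0.05 [[303, 349], [476, 352], [272, 324], [508, 327], [304, 285], [484, 288], [271, 248], [518, 252]]
0.1 [[301, 350], [478, 352], [269, 319], [511, 323], [302, 284], [486, 287], [269, 242], [521, 246]]
0.15 [[299, 350], [480, 352], [267, 314], [513, 318], [300, 283], [488, 286], [266, 235], [525, 239]]
0.2 [[297, 349], [482, 352], [264, 308], [516, 312], [298, 281], [490, 283], [263, 227], [528, 231]]
```

View pics/cmp.png

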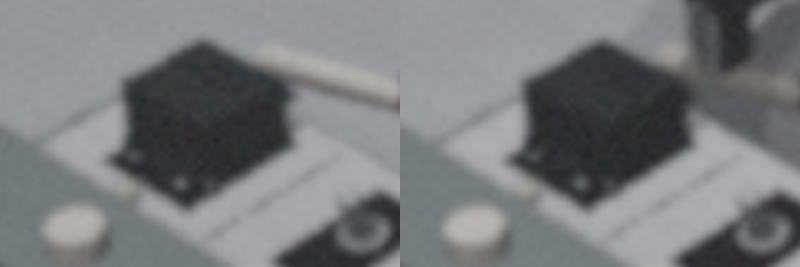

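>>> {"op": "apply_moves", "data": {"series": [{"claw": 0,"x": 0.004,"y": 0.0,"z": -0.0005,"spin": 0},{"claw": 0,"x": 0.01,"y": 0.0,"z": -0.001,"spin": 0},{"claw": 0,"x": 0.0155,"y": 0.0005,"z": -0.001,"spin": 0},{"claw": 0,"x": 0.0175,"y": 0.001,"z": -0.001,"spin": 0},{"claw": 0,"x": 0.0175,"y": 0.001,"z": -0.001,"spin": 0},{"claw": 0,"x": 0.0175,"y": 0.001,"z": -0.001,"spin": 0},{"claw": 0,"x": 0.0175,"y": 0.001,"z": -0.001,"spin": 0}]}}

```text
t: 12.1
tool_pos: [552.3, -68.5, 58.2]
eef_rot: [3.141, 0.025, -0.001]
contact_force: [-0.7, 0.1, -0.4]
gripper_width: 0.0
```

```bash
python3 look.py w13; python3 - <<'E'
import cv2
a=cv2.imread('pics/w2c.png');b=cv2.imread('pics/w13.png')
cv2.imwrite('pics/cmp2.png',cv2.hconcat([a[0:420,220:600],b[0:420,220:600]]))
E
```

```text
12.1 [552.3 -68.5  58.2] [-0.7   0.12 -0.44] [ 0.001 -0.001 -0.002 -0.     0.001 -0.004  0.002]
```

View pics/cmp2.png

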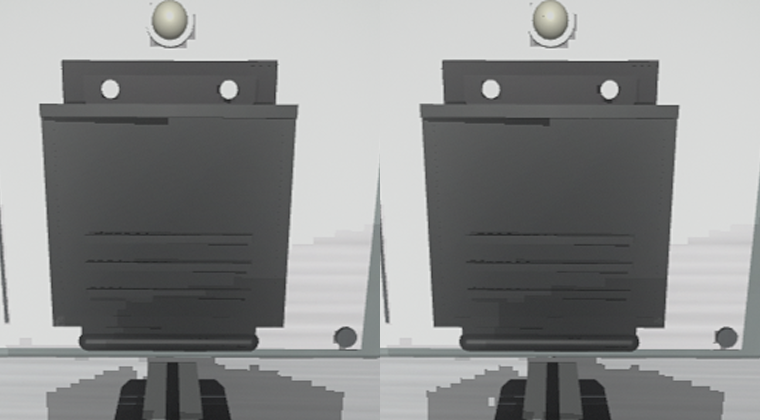

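>>> {"op": "apply_moves", "data": {"series": [{"claw": 0,"x": -0.005,"y": 0,"z": 0,"spin": 0},{"claw": 0,"x": -0.015,"y": 0,"z": -0.003,"spin": 0},{"claw": 0,"x": -0.028,"y": 0,"z": -0.012,"spin": 0},{"claw": 0,"x": -0.04,"y": 0,"z": -0.03,"spin": 0},{"claw": 0,"x": -0.05,"y": 0,"z": -0.055,"spin": 0},{"claw": 0,"x": -0.057,"y": 0,"z": -0.085,"spin": 0},{"claw": 0,"x": -0.06,"y": 0,"z": -0.115,"spin": 0},{"claw": 0,"x": -0.062,"y": 0,"z": -0.135,"spin": 0},{"claw": 0,"x": -0.062,"y": 0,"z": -0.148,"spin": 0},{"claw": 0,"x": -0.062,"y": 0,"z": -0.148,"spin": 0},{"claw": 0,"x": -0.062,"y": 0,"z": -0.148,"spin": 0}]}}

```text
t: 13.25
tool_pos: [490.0, -69.7, 205.7]
eef_rot: [3.141, 0.025, -0.001]
contact_force: [-0.5, -0.2, -0.2]
gripper_width: 0.0
```

```bash
python3 look.py w14; python3 - <<'E'
from workcell import env
from h import *
c=env.camera("top");i=c["color"][:,:,::-1]
a=cv2.imread("pics/w1c.png");b=cv2.imread("pics/w14.png")
cv2.imwrite("pics/cmp3.png",cv2.hconcat([cv2.resize(a,(400,300)),cv2.resize(b,(400,300))]))
E
```

```text
13.25 [490.  -69.7 205.7] [-0.5  -0.22 -0.15] [-0.004  0.02   0.004  0.009  0.002 -0.     0.   ]
```

View pics/cmp3.png

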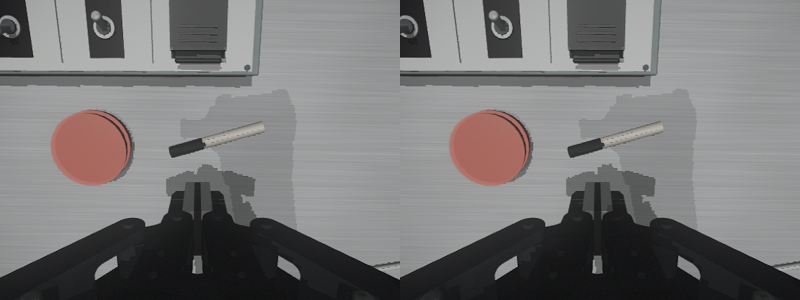

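The before and after views match: the guard is shut at about (595, 35), and the dishes, marker and open toggles haven't moved. The robot is clear, so I'm handing in.

```bash
python3 -c "
from workcell import env
print(env.job_done())"
```

```text
the job is handed in; nothing more can be done
None
```

I lifted the guard, pushed the gas toggle away from the robot and let the guard drop shut, then handed the job in at about 13 s. I could not see the toggle itself under the hood, so that it is on is inferred, not seen.

**What I did:** With the gripper shut, I put the fingertips against the guard's lip and followed the lip's arc up and back. I then lowered the tip in front of the bat with the guard resting on the fingers, and pushed away from the robot. Finally I drew the fingers out slowly towards the robot so the guard followed them down.

**Toggle:** The force rose to about 3.5 N on the bat. The fingers then went about 5 mm past where they would stand with the bat upright. After I raised the fingers 2 mm, the force fell back to noise.

**Guard:** From the same wrist pose as before the lift, the guard looks the same as it did shut. An earlier lip-width measurement had suggested it might be slightly open.

**Rest of the bench:** The dishes, the marker and the open toggles in view look the same before and after in the wrist view. I did not recheck every item after the last retreat.

**Unexpected reading:** At full push there was a brief upward force of 4.9 N. I think the lip was touching the finger linkage.

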